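# Put the crusher gap gauges back in their block

### The job

The two aluminium gap gauges leaning in the wire drainer are washed and dry: put each one back on end in the slotted wooden block, in the slot cut for its thickness (the narrowest it will enter), upright, about centred along the slot and fully down on the slot's floor. Let each down into its slot rather than dropping it, and leave the gauge that is already in the block and the bottle, flask and mortar where they are.

Things in the scene. Friction and masses are not known exactly. Their poses are not given: they have to be found in the camera images.
- plate8: aluminium gauge plate 8 mm thick, 55 mm wide, 100 mm long, about 119 g. Origin: middle of the lower edge of its back face. x: through the thickness, back face at 0, front face at 8 mm; y: across the width (+-27.5 mm); z: along its length, lower end 0, upper end 100 mm. Leans on its back face in the drainer at the start, 30 degrees from upright; either plate may be the one to the left
- plate16: aluminium gauge plate 16 mm thick, 55 mm wide, 100 mm long, about 238 g. Origin: middle of the lower edge of its back face. x: through the thickness, back face at 0, front face at 16 mm; y: across the width (+-27.5 mm); z: along its length, lower end 0, upper end 100 mm. Leans on its back face in the drainer at the start, 30 degrees from upright; either plate may be the one to the left
- plate20: aluminium gauge plate 20 mm thick, 55 mm wide, 100 mm long, about 297 g. Origin: middle of the lower edge of its back face. x: through the thickness, back face at 0, front face at 20 mm; y: across the width (+-27.5 mm); z: along its length, lower end 0, upper end 100 mm. Already upright in its slot of the block; leave it
- plate8_foot (a point): centre of the lower end face of the 8 mm plate (4 mm along x from the plate's origin, at y = 0, z = 0); axes as the plate's
- plate16_foot (a point): centre of the lower end face of the 16 mm plate (8 mm along x from the plate's origin, at y = 0, z = 0); axes as the plate's
- drainer: fixed steel wire drainer, 280 mm long (y), 105 deep, 80 high; origin: centre of its underside. Two plates stand side by side along y (centres 35 to 85 mm either side of the middle) on a ledge sloping 30 degrees (back edge 30 mm up), held in front by a 10 mm lip, leaning to the drainer's +x on wires; the upper wire, 6 mm thick, crosses their backs 53 mm from the lower end: above it both faces are free. Draw plates out lengthwise
- block: fixed hardwood block, 64 mm (x) by 235 mm (y) by 48 mm high; origin on its underside at the middle of the row of slots. Four open-ended slots, 38 mm deep, run along its x, 56 mm apart along y: from the +y end 22, 18, 14, 10 mm wide, for the 20, 16, 12, 8 mm plates. The top 4 mm of each mouth is bevelled at 45 degrees as a guide
- slot22 (a point): middle of the floor of the 22 mm wide slot (home of the 20 mm plate), 10 mm above the bench and 38 mm below the block's top; x along the slot (ends at +-32 mm), y across it (walls at +-11 mm), z up
- slot18 (a point): middle of the floor of the 18 mm wide slot (for the 16 mm plate), 10 mm above the bench and 38 mm below the block's top; x along the slot (ends at +-32 mm), y across it (walls at +-9 mm), z up
- slot14 (a point): middle of the floor of the 14 mm wide slot (for a 12 mm plate that is not here; stays empty), 10 mm above the bench and 38 mm below the block's top; x along the slot (ends at +-32 mm), y across it (walls at +-7 mm), z up
- slot10 (a point): middle of the floor of the 10 mm wide slot (for the 8 mm plate), 10 mm above the bench and 38 mm below the block's top; x along the slot (ends at +-32 mm), y across it (walls at +-5 mm), z up
- bottle: brown reagent bottle, 68 mm across, 135 mm high, standing to one side; origin at the centre of its underside. A bystander
- flask: glass conical flask, 82 mm across, 122 mm high, standing to one side; origin at the centre of its underside. A bystander
- mortar: white porcelain mortar, 132 mm across, 70 mm high, with its pestle in it (to 105 mm high); origin at the centre of its underside. A bystander
Mind the look-alikes: they are no part of the job. What is shaped like the plate8 but blue or green is not meant. Leave any blue look-alike of the block alone.

How it is judged:
By the outcome, as a careful person would: the job done as asked, in the order asked, and still so for the second after the job is handed in, with the robot touching nothing.
It also fails if it takes over 64 s, if anything falls off the work surface, if the arm or the gripper's body presses on something with over 40 N, if the wrist force passes 120 N, or if a joint passes its speed limit or range.

### The arm

A 6-joint arm with a two-finger parallel gripper is mounted at the origin on the work surface. World frame = base frame: x ahead of the robot, y to its left, z up, the work surface at z = 0. Lengths are in m, angles in rad, forces in N, time in s.
With the tool pointing down it reaches from about 0.375 to 0.975 m from the base axis. Payload 3.8 kg.
Tool frame: the origin (TCP) lies at the very end of the fingers, on their centre line; the grasp point (between the pads) lies 19 mm behind it; z points along the fingers, y is the direction in which the jaws open and shut (so a half turn about z gives the same grasp; the last joint's range is limited). The gripper opens to 85 mm and grips with 20 to 120 N. Pads are 22 mm wide; open, the fingers measure 114 mm over their backs; the gripper's body (76 mm by 85 mm) begins 54 mm behind the grasp point. The pads swing forward as they close: fully open they stand 13 mm farther back than shut.
Start: joints at [1.194, 0.264, 1.604, -0, 1.274, -0.037], TCP at [0.225, 0.636, 0.231] pointing down, gripper open.
Joint ranges: [-2.63, 2.63], [-0.94, 2.18], [0.31, 2.57], [-1.31, 4.45], [0, 2.66], [-2.55, 2.55]. Speed limits (rad/s): [2.57, 2.57, 3.14, 3.14, 3.14, 3.14].

### API

Orientations are given as a rotation vector (axis times angle).
In Python, from workcell import status, read_camera, camera_info, order gives the robot as it stands.
- The arm moves only by the tool move_arm, never from a script. Its argument "deltas" is a list of rows, each a list of 3 entries, a list of its own where there are three numbers: the turn, a rotation vector about the world's x, y, z as a fraction of full scale, then the shift along the world's x, y, z as a fraction of full scale, then the closure, from -1 (fully open) to 1 (shut), so that 0 is half open. A call has 1 to 20 rows; each row is the pose to reach, as a shift and turn from the pose commanded when the call began; what a row does not reach only later rows make up. Full scale, the value 1, is 0.1 m for a shift and pi/2 rad for a turn. A row lasts 1/8 s, in which the tool goes at most 62.5 mm and 10.7 degrees, less where a joint would pass 70% of its speed; a pose out of reach is approached as far as the arm can. A call with a number of a shift or a turn outside -1 to 1 is refused whole. A call with a gripper value outside its range is refused whole. The fingers move at their own pace and stop on an object; "grip_force" is the grip in N (left out, the last holds). Time passes only in rows, so rows that repeat a pose let the fingers close. It gives the time, the measured TCP pose, the force and the opening at its end, in the units of the state.
- status.read_state(): the state, without advancing time (a new reading comes with each control period).
- read_camera(name): name is "scene" or "top" or "wrist"; returns (picture, depth): 400x640x3 uint8, red, green, blue; 400x640 float32, m along the optical axis (not along the pixel's ray), 0 where there is no reading.
- camera_info(name): a dict with "K" (3x3 intrinsics, pixels), "R" (3x3) and "t" (3): a world point X has camera coordinates R X + t. Camera axes: x right, y down, z forward; pixel columns grow to the right and rows downward; lengths in m; the calibration is good to about 2 mm. The wrist camera is an equidistant fisheye: a pixel r from the principal point sees the ray r / f radians off the axis. A picture is of the moment at which its call begins: read the wrist's pose just before it. camera_info takes no time and is no camera call; for the wrist camera it gives the pose at the moment of the call.
- order.finish_job(): hands the job in, once; it reports no verdict.
The state is a dict: "time": time; "q": joint angles; "joint_vel": joint speeds; "joint_torque": joint torques, N m; "tool_pos": TCP position; "tcp_rot": TCP orientation; "wrist_force": force on the tool from outside, world axes, zero at the start; "torque": the same for the moment, N m; "width": opening from 0.0 (shut) to 1.0 (fully open).
Only numpy, scipy, OpenCV 4.12 (cv2) and the standard library are available. Lean on these libraries where they do the work, as an engineer would, in place of code of your own. Each camera call takes 0.05 s, during which the arm holds its last target. There are 200 camera calls.

## Working session

There is one attempt and no reset: what is moved stays moved. The work goes in short steps, Python scripts to look and compute and a tool call to move; the robot and the scene stay as the last step left them, time stands still between calls to the robot, and variables do not carry over. Pictures are saved under pics/ and viewed, about 8 in all and at most 12, crops included, and the job is handed in when it is done.

Besides the shell and the picture viewer there is one more tool, called by a JSON object that holds its "api" and its "payload", one argument or row to a line. move_arm: Moves the arm, as the interface text tells. Its arguments: {"type":"object","properties":{"deltas":{"type":"array","items":{"type":"array"}},"grip_force":{"type":"number"}},"required":["deltas"]}

```bash
mkdir -p pics; cat > h.py <<'E'
import numpy as np, cv2
from workcell import status, read_camera, camera_info, order
def cap(n):
    im,d=read_camera(n); c=camera_info(n); np.savez(f'{n}.npz',im=im,d=d,K=c['K'],R=c['R'],t=c['t']); return im,d,c
def world(d,K,R,t):
    v,u=np.mgrid[:d.shape[0],:d.shape[1]]
    p=np.stack([(u-K[0,2])/K[0,0]*d,(v-K[1,2])/K[1,1]*d,d],-1)
    w=(p-np.array(t))@np.array(R); w[d==0]=np.nan; return w
E
python3 - <<'E'
from h import *
for n in('scene','top'):
    im,d,c=cap(n); cv2.imwrite(f'pics/{n}1.png',im[...,::-1]); print(n,np.round(c['K'],1).tolist(),np.round(c['R'],3).tolist(),np.round(c['t'],3))
s=status.read_state();print(s)
E
```

```text
scene [[441.6, 0.0, 317.0], [0.0, 441.6, 199.7], [0.0, 0.0, 1.0]] [[0.824, 0.567, 0.011], [0.409, -0.581, -0.703], [-0.392, 0.584, -0.711]] [-0.436 -0.18   1.724]
top [[493.6, 0.0, 315.3], [0.0, 493.6, 199.6], [0.0, 0.0, 1.0]] [[-0.01, -1.0, -0.001], [-0.976, 0.01, -0.219], [0.219, -0.002, -0.976]] [0.021 0.522 1.567]
{'time': 0.1, 'q': array([ 1.19410204e+00,  2.64697051e-01,  1.60526644e+00, -2.26245926e-05,
        1.27370832e+00, -3.69057197e-02]), 'joint_vel': array([ 1.70415070e-03, -2.77267400e-04, -3.42625155e-03,  1.46962346e-04,
       -3.98121705e-05, -6.75373844e-04]), 'joint_torque': array([-1.23089361e-03, -5.16706109e+01, -3.68588161e+01, -3.24983330e-05,
        6.24232154e-03, -3.31716862e-06]), 'tool_pos': array([0.22473236, 0.63577223, 0.2300579 ]), 'tcp_rot': array([-0.53109552, -3.09596229,  0.00320291]), 'wrist_force': array([-0.00963584,  0.14771006,  1.08135045]), 'torque': array([ 0.00593857,  0.0225129 , -0.01028537]), 'width': 1.0009355979711427}
```

View pics/top1.png

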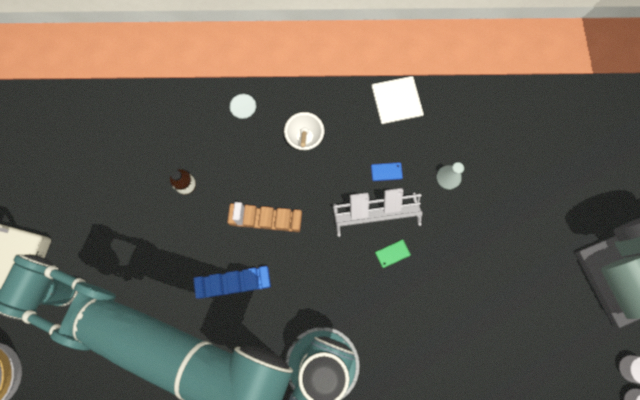

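View pics/scene1.png

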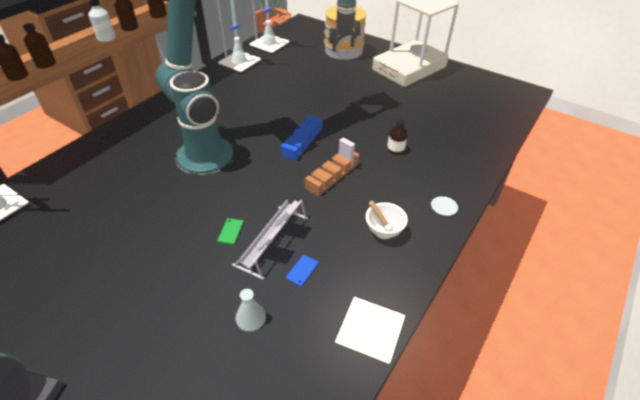

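The top view shows these:
- **Drainer:** at (377,210), with its two plates at (360,207) and (394,200).
- **Wooden block:** at (265,217), with plate20 at (238,212) at its +y end.
- **Decoys:** the blue block (232,282), blue plate (387,171) and green plate (393,253).

Candidates for the gauges are the two grey plates in the drainer (chosen), the green and blue cards (rejected), and plate20 (leave).

```bash
python3 - <<'E'
from h import *
z=np.load('top.npz'); w=world(z['d'],z['K'],z['R'],z['t'])
im=z['im'][165:255,220:440]; cv2.imwrite('pics/crop1.png',cv2.resize(im[...,::-1],None,fx=3.6,fy=3.6,interpolation=cv2.INTER_NEAREST))
print(z['d'].shape)
# plates: dense samples
for u in (352,356,360,364,368,382,386,390,394,398,402):
    print(u,[tuple((np.round(w[v,u]*1000)).astype(int)) for v in range(186,224,3)])
print('block')
B=w[195:240,222:306].reshape(-1,3); B=B[np.abs(B[:,2]-.048)<.006]
r=cv2.minAreaRect((B[:,:2]*1000).astype(np.float32)); print(r,len(B), np.median(B[:,2]))
P=w[195:240,222:306].reshape(-1,3); P=P[P[:,2]>.09]; print('p20',len(P),cv2.minAreaRect((P[:,:2]*1000).astype(np.float32)),np.median(P[:,2]))
E
```

```text
(400, 640)
352 [(np.int64(582), np.int64(-111), np.int64(-2)), (np.int64(570), np.int64(-110), np.int64(5)), (np.int64(559), np.int64(-110), np.int64(4)), (np.int64(522), np.int64(-101), np.int64(120)), (np.int64(511), np.int64(-100), np.int64(125)), (np.int64(504), np.int64(-100), np.int64(114)), (np.int64(498), np.int64(-102), np.int64(97)), (np.int64(490), np.int64(-102), np.int64(88)), (np.int64(482), np.int64(-102), np.int64(78)), (np.int64(474), np.int64(-103), np.int64(66)), (np.int64(467), np.int64(-104), np.int64(52)), (np.int64(459), np.int64(-104), np.int64(44)), (np.int64(446), np.int64(-103), np.int64(56))]
356 [(np.int64(582), np.int64(-124), np.int64(-1)), (np.int64(569), np.int64(-124), np.int64(7)), (np.int64(560), np.int64(-124), np.int64(1)), (np.int64(523), np.int64(-113), np.int64(116)), (np.int64(511), np.int64(-113), np.int64(123)), (np.int64(504), np.int64(-113), np.int64(111)), (np.int64(498), np.int64(-114), np.int64(95)), (np.int64(489), np.int64(-115), np.int64(89)), (np.int64(482), np.int64(-116), np.int64(75)), (np.int64(476), np.int64(-117), np.int64(57
[... 5410 characters left out ...]
64(76)), (np.int64(527), np.int64(-280), np.int64(-1)), (np.int64(517), np.int64(-279), np.int64(0)), (np.int64(501), np.int64(-274), np.int64(25)), (np.int64(490), np.int64(-273), np.int64(29)), (np.int64(477), np.int64(-270), np.int64(44)), (np.int64(466), np.int64(-268), np.int64(49)), (np.int64(465), np.int64(-277), np.int64(0)), (np.int64(454), np.int64(-276), np.int64(2))]
block
((469.518310546875, 183.82568359375), (235.93539428710938, 66.12320709228516), 83.95526123046875) 867 0.048231137762756476
p20 131 ((476.4478454589844, 264.7365417480469), (21.240978240966797, 56.072349548339844), 83.08219909667969) 0.10909087071374902<stdin>:7: RuntimeWarning: invalid value encountered in cast
```

View pics/crop1.png

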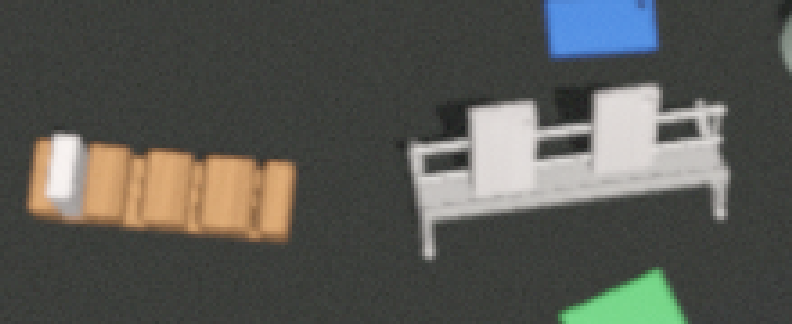

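The crop shows the left plate (500,150) sitting further forward than the right one (625,130). Allowing for the drainer's yaw, its front face is about 9 mm nearer. So left is plate16 and right is plate8. The wooden block's slots are at crop x≈135 (18), 195 (14) and 257 (10). I'll move to a viewpoint between the block and drainer for a close look.

{"api": "move_arm", "payload": {
  "deltas": [
    [[0, 0, -0.1], [0.1, -0.5, 0.5], -1],
    [[0, 0, -0.2], [0.2, -1, 1], -1],
    [[0, 0, -0.2], [0.2, -1, 1], -1]
  ]
}}

```text
time: 0.48
tool_pos: [0.246, 0.5358, 0.335]
tcp_rot: [1.011, 2.973, 0.008]
wrist_force: [-0.2, 0.4, 0.0]
width: 0.999
```

{"api": "move_arm", "payload": {
  "deltas": [
    [[0, 0, -0.1], [0.2, -0.5, 0], -1],
    [[0, 0, -0.2], [0.5, -1, 0.1], -1],
    [[0, 0, -0.2], [0.5, -1, 0.1], -1]
  ]
}}

```text
time: 0.85
tool_pos: [0.2965, 0.4342, 0.3413]
tcp_rot: [1.466, 2.778, 0.0]
wrist_force: [0.7, -0.3, 0.4]
width: 1.004
```

{"api": "move_arm", "payload": {
  "deltas": [
    [[0, 0, -0.1], [0.2, -0.5, 0], -1],
    [[0, 0, -0.2], [0.5, -1, 0], -1],
    [[0, 0, -0.2], [0.5, -1, 0], -1]
  ]
}}

```text
time: 1.23
tool_pos: [0.346, 0.3346, 0.3402]
tcp_rot: [1.883, 2.515, -0.002]
wrist_force: [-0.8, -0.4, -0.2]
width: 0.995
```

{"api": "move_arm", "payload": {
  "deltas": [
    [[0, 0, -0.05], [0.2, -0.5, 0], -1],
    [[0, 0, -0.1], [0.5, -1, 0], -1],
    [[0, 0, -0.1], [0.5, -1, 0], -1]
  ]
}}

```text
time: 1.6
tool_pos: [0.3961, 0.2352, 0.3404]
tcp_rot: [-2.073, -2.36, 0.001]
wrist_force: [-1.2, 1.2, 0.5]
width: 0.998
```

{"api": "move_arm", "payload": {
  "deltas": [
    [[0, 0, 0], [0.2, -0.5, 0], -1],
    [[0, 0, 0], [0.3, -1, 0], -1],
    [[0, 0, 0], [0.3, -1, 0], -1],
    [[0, 0, 0], [0.3, -1, 0], -1],
    [[0, 0, 0], [0.3, -1, 0], -1]
  ]
}}

```text
time: 2.22
tool_pos: [0.4246, 0.1382, 0.341]
tcp_rot: [-2.066, -2.365, -0.0]
wrist_force: [-0.3, -0.8, 0.3]
width: 0.999
```

```bash
python3 - <<'E'
from h import *
s=status.read_state();print({k:np.round(s[k],3) for k in('time','q','tool_pos','tcp_rot','wrist_force','width')})
im,d,c=cap('wrist');print(np.round(c['K'],1).tolist(),np.round(c['R'],3).tolist(),np.round(c['t'],3))
cv2.imwrite('pics/w1.png',im[...,::-1])
E
```

```text
{'time': np.float64(2.225), 'q': array([ 2.580e-01, -2.300e-01,  1.907e+00,  1.000e-03,  1.465e+00,
        1.240e-01]), 'tool_pos': array([0.425, 0.138, 0.341]), 'tcp_rot': array([-2.066, -2.365, -0.   ]), 'wrist_force': array([-0.282, -0.83 ,  0.313]), 'width': np.float64(0.999)}
[[309.7, 0.0, 317.4], [0.0, 309.7, 200.8], [0.0, 0.0, 1.0]] [[0.991, 0.134, 0.001], [0.129, -0.952, 0.279], [0.038, -0.276, -0.96]] [-0.439  0.01   0.507]
```

View pics/w1.png

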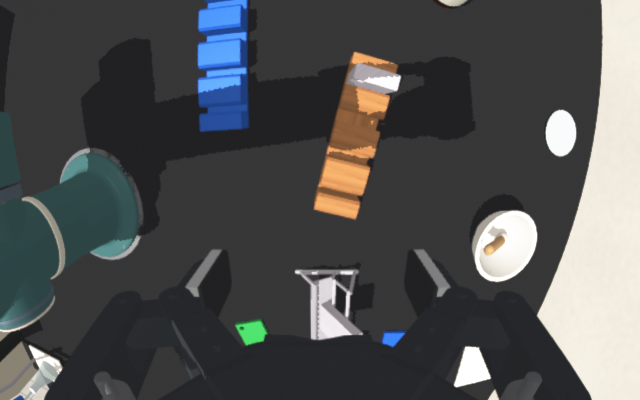

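The wrist view shows the block at (355,135) with plate20 at (375,78), the drainer at (330,300), and both decoys. Next I'll fit the block and plate poses.

```bash
cat >> h.py <<'E'
def worldw(d,K,R,t):
    v,u=np.mgrid[:d.shape[0],:d.shape[1]]
    x=(u-K[0,2])/K[0,0]; y=(v-K[1,2])/K[1,1]; th=np.hypot(x,y); g=np.tan(th)/np.maximum(th,1e-9)
    p=np.stack([x*g*d,y*g*d,d],-1); w=(p-np.array(t))@np.array(R); w[(d==0)|(th>1.2)]=np.nan; return w
E
python3 - <<'E'
from h import *
from scipy.optimize import minimize
Z={}
for n in('wrist','top'):
    z=np.load(n+'.npz'); w=(worldw if n=='wrist' else world)(z['d'],z['K'],z['R'],z['t']); im=z['im'].astype(int)
    Z[n]=(w,im)
    o=(im[...,0]>im[...,2]*1.5)&(im[...,0]>50)&(abs(w[...,2]-.048)<.012)&(abs(w[...,0]-.47)<.08)&(abs(w[...,1]-.18)<.16)
    P=w[o]; r=cv2.minAreaRect((P[:,:2]*1000).astype(np.float32))
    q=np.percentile
    # robust: yaw from rect, extents by percentiles
    a=np.arctan(np.polyfit(P[:,1],P[:,0],1)[0]); Rr=np.array([[np.cos(a),-np.sin(a)],[np.sin(a),np.cos(a)]])
    L=P[:,:2]@Rr.T; mid=[(q(L[:,i],1)+q(L[:,i],99))/2 for i in(0,1)]; ext=[q(L[:,i],99)-q(L[:,i],1) for i in(0,1)]
    print(n,len(P),r,'yaw',np.degrees(-a),'c',Rr.T@mid,ext,np.median(P[:,2]))
    h=(w[...,2]>.085)&(abs(w[...,0]-.47)<.06)&(abs(w[...,1]-.265)<.06); P=w[h]; print(' p20',len(P),cv2.minAreaRect((P[:,:2]*1000).astype(np.float32)),np.percentile(P[:,2],[50,95]))
w,im=Z['top']
# drainer wires/plates
m=(im.min(-1)>120)&(w[...,2]>.03)&(w[...,1]<-.05)&(w[...,1]>-.33)&(w[...,0]>.40)&(w[...,0]<.60)
ps=np.radians(np.arange(0,14,.5))
for nm,c in(('L',-.126),('R',-.238)):
    k=m&(abs(w[...,1]-c)<.05)&(w[...,2]>.08); P=w[k]
    print(nm,len(P)); 
    best=[]
    for p in ps:
        e=np.array([np.cos(p),np.sin(p),0]); n=np.cos(np.pi/6)*e-np.array([0,0,.5])
        s=P@n; best.append((s.std(),np.degrees(p),np.median(s)))
    print(min(best)); 
    p=np.radians(7.5); e=np.array([-np.sin(p),np.cos(p),0]); s=P@e; print(' width',np.percentile(s,[1,5,50,95,99]),'plane@7.5',[b[2] for b in best if abs(b[1]-7.5)<.1], 'z max',np.percentile(P[:,2],[90,97]))
k=m; P=w[k]; print('drainer',cv2.minAreaRect((P[:,:2]*1000).astype(np.float32)))
E
```

```text
wrist 5056 ((472.2222595214844, 183.1339111328125), (235.9824676513672, 65.7593765258789), 83.7767562866211) yaw -5.4142647940293225 c [0.47176595 0.18335856] [np.float64(0.06411035088788791), np.float64(0.23161377919035772)] 0.04931035630330717
 p20 874 ((478.85589599609375, 264.2107849121094), (21.264188766479492, 56.020545959472656), 83.78348541259766) [0.1113009  0.11277574]
top 964 ((469.518310546875, 183.82568359375), (235.93539428710938, 66.12320709228516), 83.95526123046875) yaw -5.003783205697915 c [0.46908527 0.18343445] [np.float64(0.06514439231846808), np.float64(0.2319940907992221)] 0.04808936844737044
 p20 136 ((476.44293212890625, 264.6959533691406), (21.322813034057617, 56.072349548339844), 83.08219909667969) [0.10906596 0.11571722]
L 265
(np.float64(0.0051443129979368025), np.float64(4.5), np.float64(0.3728910970159452))
 width [-0.21731781 -0.21567644 -0.18978211 -0.16245559 -0.15486799] plane@7.5 [np.float64(0.364821341850298)] z max [0.12276434 0.12544262]
R 209
(np.float64(0.003274400186717487), np.float64(8.0), np.float64(0.36885226107930685))
 width [-0.33007409 -0.32662995 -0.30214145 -0.27423725 -0.27290962] plane@7.5 [np.float64(0.37119004426095065)] z max [0.11893279 0.12248858]
drainer ((490.17498779296875, -191.4181671142578), (90.27654266357422, 283.32525634765625), 7.245771408081055)
```

plate16 is on the left and plate8 on the right. The block origin is about (0.471, 0.180) with yaw −6.2°. plate20's position agrees with this if the end walls are equal. Moving to pre-grasp above plate16, tilted 30°.

{"api": "move_arm", "payload": {
  "deltas": [
    [[-0.015, 0.11, 0], [0.2, -0.5, -0.1], -1],
    [[-0.029, 0.22, 0], [0.4, -0.9, -0.2], -1],
    [[-0.044, 0.33, 0], [0.4, -0.9, -0.3], -1]
  ]
}}

```text
time: 2.65
tool_pos: [0.4667, 0.0453, 0.3116]
tcp_rot: [-1.809, -2.061, 0.556]
wrist_force: [-0.1, -0.0, -0.4]
width: 0.999
```

{"api": "move_arm", "payload": {
  "deltas": [
    [[0, 0, 0], [0.2, -0.5, -0.2], -1],
    [[0, 0, 0], [0.4, -0.9, -0.4], -1],
    [[0, 0, 0], [0.4, -0.9, -0.4], -1]
  ]
}}

```text
time: 3.02
tool_pos: [0.5052, -0.0445, 0.2686]
tcp_rot: [-1.808, -2.06, 0.556]
wrist_force: [-0.5, 0.4, -0.2]
width: 0.999
```

{"api": "move_arm", "payload": {
  "deltas": [
    [[0, 0, 0], [0.2, -0.4, -0.4], -1],
    [[0, 0, 0], [0.4, -0.75, -0.7], -1],
    [[0, 0, 0], [0.4, -0.75, -0.7], -1],
    [[0, 0, 0], [0.4, -0.75, -0.7], -1],
    [[0, 0, 0], [0.4, -0.75, -0.7], -1]
  ]
}}

```text
time: 3.65
tool_pos: [0.5455, -0.1171, 0.203]
tcp_rot: [-1.809, -2.067, 0.551]
wrist_force: [-0.2, 0.1, 0.2]
width: 0.998
```

```bash
cat >> h.py <<'E'
from scipy.spatial.transform import Rotation as Ro
def show():
    s=status.read_state(); M=Ro.from_rotvec(s['tcp_rot']).as_matrix()
    print('t',round(float(s['time']),2),'p',np.round(s['tool_pos']*1000,1),'z',np.round(M[:,2],3),'y',np.round(M[:,1],3),'F',np.round(s['wrist_force'],1),'w',round(float(s['width'])*85,1),'q',np.round(s['q'],2)); return s,M
E
python3 - <<'E'
from h import *
show()
im,d,c=cap('top'); cv2.imwrite('pics/t2.png',cv2.resize(im[120:280,260:480,::-1],None,fx=3.6,fy=3.6))
E
```

```text
t 3.65 p [ 545.5 -117.1  203. ] z [-0.493 -0.067 -0.868] y [ 0.86   0.115 -0.497] F [-0.2  0.1  0.2] w 84.9 q [-0.16  0.4   1.56 -0.15  1.68 -0.28]
```

View pics/t2.png

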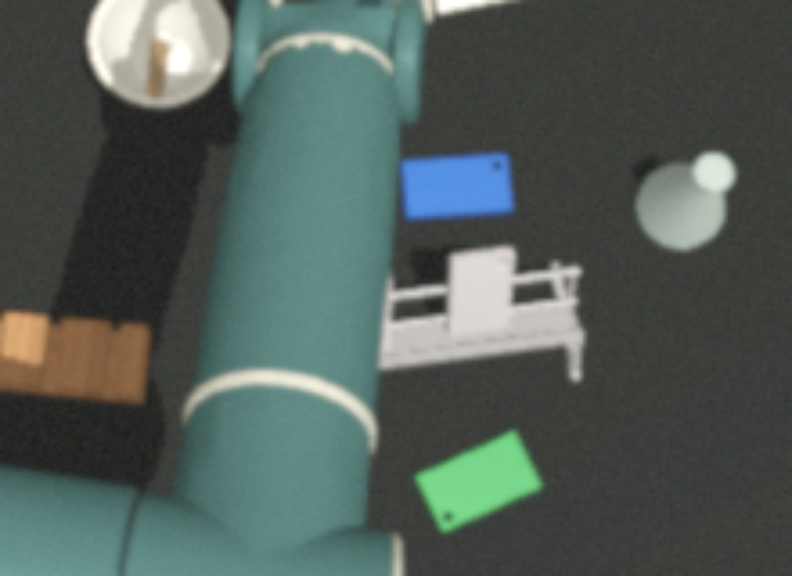

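The top view is mostly hidden by the arm, but plate8 at (482,290), the blue card and the flask are undisturbed. The tool tilt is right, so I'm descending along the plate's axis.

{"api": "move_arm", "payload": {
  "deltas": [
    [[0, 0, 0], [0.06, -0.01, -0.28], -1],
    [[0, 0, 0], [-0.1, -0.03, -0.55], -1],
    [[0, 0, 0], [-0.22, -0.05, -0.79], -1],
    [[0, 0, 0], [-0.22, -0.05, -0.79], -1]
  ]
}}

```text
time: 4.2
tool_pos: [0.5211, -0.1227, 0.1215]
tcp_rot: [-1.806, -2.062, 0.555]
wrist_force: [-0.3, 1.2, -0.2]
width: 0.999
```

```bash
python3 - <<'E'
from h import *
show()
im,d,c=cap('wrist'); cv2.imwrite('pics/w2.png',im[...,::-1])
E
```

```text
t 4.2 p [ 521.1 -122.7  121.5] z [-0.498 -0.066 -0.865] y [ 0.857  0.114 -0.502] F [-0.3  1.2 -0.2] w 84.9 q [-0.18  0.44  1.68 -0.15  1.53 -0.27]
```

View pics/w2.png

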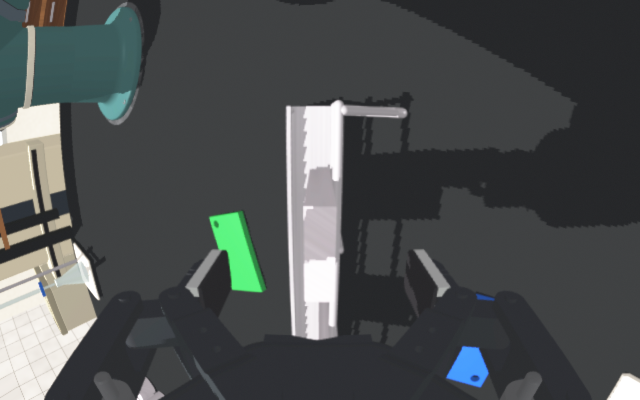

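The wrist view shows plate16 between the open fingers. Its side face is at (320,230) and its end face at (320,280). I'll measure it in the tool frame.

```bash
python3 - <<'E'
from h import *
s,M=show(); z=np.load('wrist.npz'); w=worldw(z['d'],z['K'],z['R'],z['t']); L=((w-s['tool_pos'])@M)*1000
for v in range(195,312,6): print(v,[tuple(np.round(L[v,u],0).astype(int).tolist()) if np.isfinite(L[v,u,0]) else None for u in (300,308,320,332,342)])
k=(abs(L[...,1])<20)&(abs(L[...,2])<8)&(abs(L[...,0])<60); P=L[k]; print(len(P),np.percentile(P,[2,50,98],axis=0).round(1))
E
```

```text
t 4.25 p [ 522.7 -123.   122.9] z [-0.495 -0.066 -0.866] y [ 0.859  0.114 -0.5  ] F [-0.  -1.  -0.2] w 84.8 q [-0.18  0.44  1.67 -0.15  1.53 -0.27]
195 [(6, -15, 98), (27, -6, 18), (27, 0, 18), (27, 7, 19), (-2, 21, 126)]
201 [(0, -15, 100), (27, -6, 8), (27, 0, 8), (27, 6, 7), (-8, 21, 127)]
207 [(-5, -15, 99), (26, -6, 0), (26, 0, 0), (26, 6, 0), (-13, 21, 126)]
213 [(-10, -16, 100), (23, -6, 1), (23, 0, -1), (23, 6, 0), (-19, 21, 126)]
219 [(-15, -16, 99), (20, -6, 0), (20, 0, -1), (20, 6, -1), (-25, 22, 127)]
225 [(-21, -16, 100), (17, -6, 0), (17, 0, 0), (16, 6, 1), (-31, 22, 126)]
231 [(-26, -16, 100), (14, -6, 0), (14, 0, -1), (13, 6, 0), (-37, 22, 125)]
237 [(-32, -16, 100), (10, -6, 0), (10, 0, 0), (11, 6, -1), (-43, 22, 126)]
243 [(-38, -16, 100), (7, -6, 0), (7, 0, 1), (6, 6, 1), (-50, 22, 127)]
249 [(-43, -16, 100), (4, -6, 0), (4, 0, 0), (4, 6, -1), (-18, 15, 46)]
255 [(-49, -16, 101), (0, -6, 0), (1, 0, -1), (0, 6, -1), (-62, 23, 125)]
261 [(-55, -16, 100), (-4, -6, 1), (-3, 0, -1), (-3, 6, 0), (-68, 23, 126)]
267 [(-61, -17, 100), (-7, -6, 0), (-7, 0, 0), (-7, 6, -1), (-75, 23, 126)]
273 [(-68, -17, 100), (-10, -6, -1), (-11, 0, 0), (-10, 6, 0), (-82, 23, 126)]
279 [(-74, -17, 100), (-14, -6, 0), (-14, 0, -1), (-15, 7, 0), (-88, 23, 124)]
285 [(-81, -17, 101), (-18, -6, 0), (-18, 0, 0), (-18, 7, 0), (-95, 24, 125)]
291 [(-86, -17, 100), (-21, -6, -1), (-22, 0, 0), (-22, 7, 0), (-103, 24, 126)]
297 [(-94, -17, 101), (-26, -6, 0), (-26, 0, 0), (-26, 7, 0), (-111, 24, 126)]
303 [(-101, -18, 101), (-101, -10, 101), (-85, 1, 79), (-61, 9, 45), (-119, 25, 126)]
309 [(-107, -18, 99), (-108, -10, 100), (-84, 1, 68), (-66, 9, 44), (-126, 25, 124)]
3128 [[-26.8  -8.3  -1.3]
 [  3.9  -0.5  -0.1]
 [ 26.9   7.2   5.1]]
```

plate16 is confirmed at about 16 mm thick and centred to 1 mm, with its top end exactly at the TCP. I'll advance 36 mm and close.

{"api": "move_arm", "payload": {
  "deltas": [
    [[0, 0, 0], [-0.09, -0.01, -0.16], -1],
    [[0, 0, 0], [-0.18, -0.025, -0.31], -1],
    [[0, 0, 0], [-0.18, -0.025, -0.31], -1],
    [[0, 0, 0], [-0.18, -0.025, -0.31], 1],
    [[0, 0, 0], [-0.18, -0.025, -0.31], 1],
    [[0, 0, 0], [-0.18, -0.025, -0.31], 1],
    [[0, 0, 0], [-0.18, -0.025, -0.31], 1],
    [[0, 0, 0], [-0.18, -0.025, -0.31], 1],
    [[0, 0, 0], [-0.18, -0.025, -0.31], 1],
    [[0, 0, 0], [-0.18, -0.025, -0.31], 1]
  ],
  "grip_force": 70
}}

```text
time: 5.5
tool_pos: [0.5052, -0.1262, 0.0918]
tcp_rot: [-1.809, -2.064, 0.553]
wrist_force: [0.4, 0.1, 4.4]
width: 0.178
```

The grip closed at 15 mm. Drawing the plate out lengthwise, then turning it upright and carrying it toward slot18.

{"api": "move_arm", "payload": {
  "deltas": [
    [[0, 0, 0], [0.16, 0.02, 0.28], 1],
    [[0, 0, 0], [0.33, 0.044, 0.58], 1],
    [[0, 0, 0], [0.5, 0.066, 0.87], 1],
    [[0, 0, 0], [0.5, 0.066, 0.87], 1]
  ]
}}

```text
time: 6.0
tool_pos: [0.5574, -0.1196, 0.1795]
tcp_rot: [-1.812, -2.068, 0.549]
wrist_force: [-0.4, -0.2, -2.3]
width: 0.175
```

{"api": "move_arm", "payload": {
  "deltas": [
    [[0.011, -0.083, 0], [0, 0.2, 0.2], 1],
    [[0.022, -0.165, 0], [-0.1, 0.4, 0.3], 1],
    [[0.033, -0.25, 0], [-0.2, 0.7, 0.3], 1],
    [[0.044, -0.33, 0], [-0.2, 1, 0.3], 1],
    [[0.044, -0.33, 0], [-0.2, 1, 0.3], 1]
  ]
}}

```text
time: 6.62
tool_pos: [0.5304, -0.0181, 0.2055]
tcp_rot: [-2.067, -2.361, 0.004]
wrist_force: [0.2, -0.4, -2.4]
width: 0.179
```

{"api": "move_arm", "payload": {
  "deltas": [
    [[0, 0, 0.105], [-0.1, 0.25, 0], 1],
    [[0, 0, 0.21], [-0.2, 0.5, 0], 1],
    [[0, 0, 0.315], [-0.3, 0.75, 0], 1],
    [[0, 0, 0.42], [-0.3, 1, 0], 1],
    [[0, 0, 0.42], [-0.3, 1, 0], 1]
  ]
}}

```text
time: 7.25
tool_pos: [0.5042, 0.081, 0.2064]
tcp_rot: [-1.191, -2.904, 0.003]
wrist_force: [-0.2, -0.5, -2.3]
width: 0.179
```

{"api": "move_arm", "payload": {
  "deltas": [
    [[0, 0, 0.105], [-0.1, 0.25, 0], 1],
    [[0, 0, 0.21], [-0.2, 0.5, 0], 1],
    [[0, 0, 0.315], [-0.3, 0.75, 0], 1],
    [[0, 0, 0.427], [-0.3, 1, 0], 1],
    [[0, 0, 0.427], [-0.3, 1, 0], 1],
    [[0, 0, 0.427], [-0.3, 1, 0], 1]
  ]
}}

```text
time: 8.0
tool_pos: [0.4749, 0.1793, 0.2074]
tcp_rot: [-0.176, -3.135, 0.003]
wrist_force: [-0.0, 0.1, -3.6]
width: 0.182
```

```bash
python3 - <<'E'
from h import *
show()
im,d,c=cap('wrist'); cv2.imwrite('pics/w3.png',im[...,::-1])
E
```

```text
t 8.0 p [474.9 179.3 207.4] z [-0.002 -0.002 -1.   ] y [ 0.112  0.994 -0.002] F [-0.   0.1 -3.6] w 15.5 q [ 0.31 -0.04  1.98 -0.    1.2  -1.15]
```

View pics/w3.png

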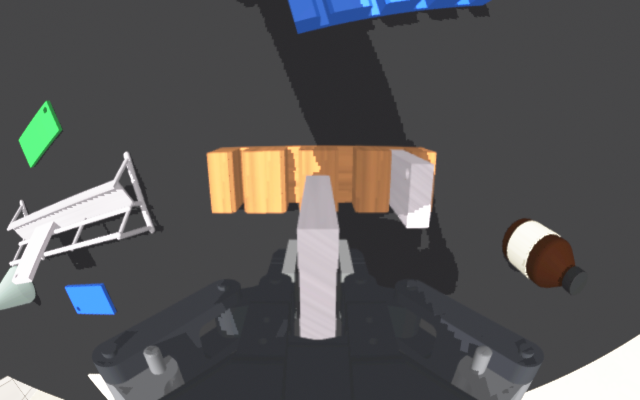

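The wrist view shows plate16 held upright at (318,240), with the block behind it: the 10 slot at (242,180), 14 at (288,180), 18 at (345,180), and plate20 at (410,190). I'll measure the slots and plate in the tool frame.

```bash
cat > m.py <<'E'
from h import *
s,M=show(); z=np.load('wrist.npz'); w=worldw(z['d'],z['K'],z['R'],z['t']); L=((w-s['tool_pos'])@M)*1000
k=(abs(L[...,1])<14)&(L[...,2]>-45)&(L[...,2]<90)&(abs(L[...,0])<60); P=L[k]
Q=P[(P[:,2]>0)]; print('plate',len(Q),np.percentile(Q,[1,50,99],axis=0).round(1).tolist())
im=z['im'].astype(int)
o=(im[...,0]>im[...,2]*1.4)&(im[...,0]>40)&(w[...,2]>.002)&(w[...,2]<.06)&(w[...,0]>.40)&(w[...,0]<.54)
T=o&(abs(w[...,2]-.048)<.004); P=L[T]; print('top z',np.median(w[T][:,2])*1000)
h,e=np.histogram(P[:,1],np.arange(-160,120,2)); print([(int(a),int(b)) for a,b in zip(e,h)])
r=cv2.minAreaRect(P[:,:2].astype(np.float32)); print('block in tool',r)
print('x ext',np.percentile(P[:,0],[1,99]))
k=(w[...,2]>.085)&(L[...,1]>40)&(L[...,1]<120)&(abs(L[...,0])<60); print('p20',cv2.minAreaRect(L[k][:,:2].astype(np.float32)),np.percentile(w[k][:,2],98))
E
python3 m.py
```

```text
t 8.05 p [475.  179.2 207.6] z [-0.001 -0.001 -1.   ] y [ 0.112  0.994 -0.001] F [-0.1  0.  -2.2] w 15.4 q [ 0.31 -0.04  1.98 -0.    1.2  -1.15]
plate 767 [[28.4, -8.2, 0.5], [29.0, -0.4, 22.9], [29.5, 7.7, 62.4]]
top z 49.44057165218522
[(-160, 0), (-158, 0), (-156, 0), (-154, 0), (-152, 0), (-150, 0), (-148, 0), (-146, 0), (-144, 0), (-142, 0), (-140, 0), (-138, 0), (-136, 0), (-134, 0), (-132, 0), (-130, 0), (-128, 0), (-126, 0), (-124, 0), (-122, 0), (-120, 0), (-118, 0), (-116, 0), (-114, 81), (-112, 105), (-110, 106), (-108, 107), (-106, 111), (-104, 109), (-102, 112), (-100, 112), (-98, 102), (-96, 119), (-94, 116), (-92, 126), (-90, 151), (-88, 53), (-86, 0), (-84, 0), (-82, 0), (-80, 3), (-78, 43), (-76, 85), (-74, 110), (-72, 115), (-70, 119), (-68, 123), (-66, 113), (-64, 121), (-62, 120), (-60, 117), (-58, 119), (-56, 123), (-54, 117), (-52, 121), (-50, 119), (-48, 122), (-46, 115), (-44, 121), (-42, 124), (-40, 122), (-38, 128), (-36, 132), (-34, 42), (-32, 0), (-30, 0), (-28, 0), (-26, 0), (-24, 0), (-22, 0), (-20, 77), (-18, 102), (-16, 83), (-14, 65), (-12, 52), (-10,
[... 202 characters left out ...]
 0), (34, 0), (36, 0), (38, 86), (40, 138), (42, 123), (44, 119), (46, 125), (48, 115), (50, 124), (52, 117), (54, 119), (56, 121), (58, 116), (60, 119), (62, 118), (64, 124), (66, 112), (68, 118), (70, 103), (72, 87), (74, 19), (76, 0), (78, 0), (80, 0), (82, 0), (84, 0), (86, 0), (88, 0), (90, 0), (92, 0), (94, 0), (96, 8), (98, 8), (100, 12), (102, 12), (104, 10), (106, 15), (108, 16), (110, 15), (112, 21), (114, 19), (116, 21)]
block in tool ((3.440603256225586, 4.10546875), (235.95262145996094, 64.73991394042969), 89.72792053222656)
x ext [-27.82579355  35.25905753]
p20 ((5.574668884277344, 67.74728393554688), (55.72651672363281, 55.87788391113281), 89.42525482177734) 0.3072968290749547
```

{"api": "move_arm", "payload": {
  "deltas": [
    [[0, 0, 0], [0.014, 0.295, -0.2], 1],
    [[0, 0, 0], [0.014, 0.295, -0.5], 1],
    [[0, 0, 0], [0.014, 0.295, -0.8], 1],
    [[0, 0, 0], [0.014, 0.295, -0.85], 1],
    [[0, 0, 0], [0.014, 0.295, -0.85], 1]
  ]
}}

```text
time: 8.68
tool_pos: [0.4767, 0.2094, 0.1235]
tcp_rot: [-0.173, -3.137, 0.0]
wrist_force: [0.6, -0.2, -2.4]
width: 0.18
```

```bash
python3 - <<'E'
from h import *
im,d,c=cap('wrist')
E
sed -i 's/^h,e=.*$/h,e=np.histogram(P[:,1],np.arange(-130,130,1)); g=e[:-1][h<12]; print("gaps",g.astype(int).tolist())/' m.py; python3 m.py
```

```text
t 8.72 p [477.4 209.8 124.4] z [ 0.002  0.    -1.   ] y [0.11  0.994 0.001] F [ 0.3 -0.1 -2.4] w 15.0 q [ 0.37  0.07  2.04 -0.    1.03 -1.09]
plate 1280 [[1.7, -13.7, 0.8], [29.0, 0.2, 48.5], [34.2, 13.8, 89.1]]
top z 50.14297809435231
gaps [-117, -116, -115, -114, -113, -112, -111, -110, -109, -63, -62, -61, -60, -59, -58, -57, -56, -55, -54, -53, -52, -51, -10, -9, -8, -7, -6, -5, -4, -3, -2, -1, 0, 1, 2, 3, 4, 5, 6, 7, 45, 46, 47, 48, 49, 50, 51, 52, 53, 54, 55, 56, 57, 58, 59, 60, 61, 62, 63, 64, 65, 66, 67, 69, 70, 91, 92, 93, 94, 95, 96, 97, 98, 99, 100, 101, 102, 103, 104, 105, 106, 107, 108, 109, 110, 111, 112, 113, 114, 115, 116, 117, 118, 119, 120, 121, 122, 123, 124, 125, 126, 127, 128]
block in tool ((2.056346893310547, -26.390289306640625), (236.9937744140625, 64.91193389892578), 89.81228637695312)
x ext [-28.99287171  34.11771012]
p20 ((4.278984069824219, 52.81446075439453), (25.626903533935547, 56.16569137573242), 89.99130249023438) 0.22390306297203458
```

Aligned to about 1 mm over slot18. Lowering gently and watching the force.

{"api": "move_arm", "payload": {
  "deltas": [
    [[0, 0, 0], [0, -0.006, -0.05], 1],
    [[0, 0, 0], [0, -0.006, -0.1], 1],
    [[0, 0, 0], [0, -0.006, -0.15], 1],
    [[0, 0, 0], [0, -0.006, -0.2], 1],
    [[0, 0, 0], [0, -0.006, -0.25], 1],
    [[0, 0, 0], [0, -0.006, -0.3], 1],
    [[0, 0, 0], [0, -0.006, -0.3], 1]
  ]
}}

```text
time: 9.6
tool_pos: [0.4759, 0.2092, 0.0926]
tcp_rot: [-0.171, -3.136, 0.001]
wrist_force: [0.8, -0.8, -3.1]
width: 0.176
```

{"api": "move_arm", "payload": {
  "deltas": [
    [[0, 0, 0], [0, 0, -0.04], 1],
    [[0, 0, 0], [0, 0, -0.08], 1],
    [[0, 0, 0], [0, 0, -0.12], 1],
    [[0, 0, 0], [0, 0, -0.15], 1],
    [[0, 0, 0], [0, 0, -0.17], 1],
    [[0, 0, 0], [0, 0, -0.17], 1]
  ]
}}

```text
time: 10.35
tool_pos: [0.4764, 0.2094, 0.0769]
tcp_rot: [-0.171, -3.137, 0.0]
wrist_force: [-1.9, -1.1, 3.3]
width: 0.179
```

{"api": "move_arm", "payload": {
  "deltas": [
    [[0, 0, 0], [0, 0, -0.01], 1],
    [[0, 0, 0], [0, 0, -0.02], 1],
    [[0, 0, 0], [0, 0, -0.02], 1]
  ]
}}

```text
time: 10.72
tool_pos: [0.4766, 0.2095, 0.0768]
tcp_rot: [0.171, 3.137, -0.0]
wrist_force: [-7.1, -2.8, 16.3]
width: 0.176
```

Contact is within 1–2 mm of the expected floor height. Opening partly so the fingers stay clear of plate20, then checking the plate's top height against plate20.

{"api": "move_arm", "payload": {
  "deltas": [
    [[0, 0, 0], [0, 0, 0.01], 0.4],
    [[0, 0, 0], [0, 0, 0.01], 0.2],
    [[0, 0, 0], [0, 0, 0.01], 0.2],
    [[0, 0, 0], [0, 0, 0.01], 0.2]
  ]
}}

```text
time: 11.22
tool_pos: [0.4763, 0.2093, 0.075]
tcp_rot: [-0.171, -3.137, 0.0]
wrist_force: [0.5, 0.5, -0.4]
width: 0.402
```

{"api": "move_arm", "payload": {
  "deltas": [
    [[0, 0, 0], [0, 0, 0.2], 0.2],
    [[0, 0, 0], [0, 0, 0.5], 0.2],
    [[0, 0, 0], [0, 0, 1], 0.2],
    [[0, 0, 0], [0, 0, 1], 0.2]
  ]
}}

```text
time: 11.72
tool_pos: [0.4798, 0.2107, 0.1802]
tcp_rot: [0.17, 3.128, 0.006]
wrist_force: [0.0, 0.2, -0.1]
width: 0.398
```

```bash
cat > c.py <<'E'
from h import *
import sys
s,M=show(); im,d,c=cap('wrist'); z=np.load('wrist.npz'); w=worldw(z['d'],z['K'],z['R'],z['t'])
O=np.array([.4735,.181]); a=np.radians(-6.3); X=np.array([np.cos(a),np.sin(a)]); Y=np.array([-np.sin(a),np.cos(a)])
bx=(w[...,:2]-O)@X*1000; by=(w[...,:2]-O)@Y*1000; wz=w[...,2]*1000
for n,y in(('22',84),('18',28),('10',-84)):
    k=(abs(by-y)<15)&(abs(bx)<45)&(wz>95)&(wz<125)
    if k.sum()>20:
        zt=np.median(wz[k]); k&=abs(wz-zt)<5
        print(n,k.sum(),'ztop',round(zt,1),np.percentile(wz[k],[5,95]).round(1),'x',np.percentile(bx[k],[1,99]).round(1),'y',np.percentile(by[k],[1,99]).round(1))
T=(abs(wz-49)<3)&(abs(bx)<45)&(abs(by)<130); P=np.stack([bx[T],by[T]],-1).astype(np.float32); print('blk',cv2.minAreaRect(P),np.median(wz[T]))
if len(sys.argv)>1: cv2.imwrite(sys.argv[1],im[...,::-1])
E
python3 c.py pics/w4.png
```

```text
t 11.72 p [479.8 210.7 180.2] z [ 0.009  0.003 -1.   ] y [0.109 0.994 0.004] F [ 0.   0.2 -0.1] w 33.8 q [ 0.37  0.01  1.99  0.    1.13 -1.1 ]
22 2017 ztop 108.7 [107.1 109.8] x [-33.4  20.8] y [72.5 92.6]
18 1628 ztop 109.0 [107.8 110. ] x [-30.9  24.2] y [19.7 35. ]
blk ((-3.8186721801757812, 1.2347259521484375), (65.47266387939453, 235.9451141357422), 0.3152376115322113) 47.10177047994385
```

View pics/w4.png

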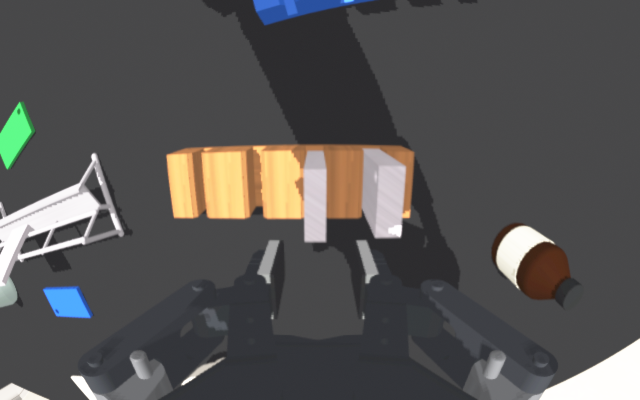

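plate16's top is at 109.0 mm against 108.7 mm for plate20, so it is seated, upright and centred in the 18 slot at (315,190). plate20 has not moved. Now for plate8.

{"api": "move_arm", "payload": {
  "deltas": [
    [[0, 0, -0.07], [0, -0.1, 0.5], 0.2],
    [[0, 0, -0.14], [0, -0.5, 0.7], 0.2],
    [[0, 0, -0.21], [0, -1, 0.7], 0.2]
  ]
}}

```text
time: 12.15
tool_pos: [0.4771, 0.1091, 0.2462]
tcp_rot: [0.685, 3.064, 0.001]
wrist_force: [0.7, -0.6, -0.5]
width: 0.399
```

{"api": "move_arm", "payload": {
  "deltas": [
    [[0, 0, -0.1], [0.1, -0.4, 0], -1],
    [[0, 0, -0.2], [0.2, -0.8, 0], -1],
    [[0, 0, -0.21], [0.2, -1, 0], -1]
  ]
}}

```text
time: 12.52
tool_pos: [0.4958, 0.0075, 0.2433]
tcp_rot: [-1.182, -2.908, 0.002]
wrist_force: [0.4, -0.5, 0.3]
width: 0.997
```

{"api": "move_arm", "payload": {
  "deltas": [
    [[0, 0, -0.1], [0.1, -0.4, 0], -1],
    [[0, 0, -0.2], [0.3, -0.8, 0], -1],
    [[0, 0, -0.21], [0.3, -1, 0], -1]
  ]
}}

```text
time: 12.9
tool_pos: [0.5261, -0.0923, 0.2433]
tcp_rot: [-1.641, -2.676, 0.002]
wrist_force: [0.4, 0.3, 0.7]
width: 1.0
```

{"api": "move_arm", "payload": {
  "deltas": [
    [[0, 0, -0.1], [0.1, -0.4, 0], -1],
    [[0, 0, -0.2], [0.3, -0.8, 0], -1],
    [[0, 0, -0.217], [0.3, -1, 0], -1],
    [[0, 0, -0.217], [0.3, -1, 0], -1]
  ]
}}

```text
time: 13.4
tool_pos: [0.5553, -0.1909, 0.2441]
tcp_rot: [-2.068, -2.361, 0.001]
wrist_force: [0.5, 0.5, -0.2]
width: 1.001
```

{"api": "move_arm", "payload": {
  "deltas": [
    [[-0.014, 0.11, 0], [0, -0.1, -0.1], -1],
    [[-0.029, 0.22, 0], [0, -0.3, -0.3], -1],
    [[-0.043, 0.33, 0], [0, -0.4, -0.6], -1],
    [[-0.043, 0.33, 0], [0, -0.4, -0.8], -1],
    [[-0.043, 0.33, 0], [0, -0.4, -0.8], -1],
    [[-0.043, 0.33, 0], [0, -0.4, -0.8], -1]
  ]
}}

```text
time: 14.15
tool_pos: [0.5566, -0.2303, 0.1685]
tcp_rot: [-1.812, -2.067, 0.548]
wrist_force: [-0.5, 0.1, 0.9]
width: 1.002
```

```bash
cat > t.py <<'E'
from h import *
import sys
s,M=show(); im,d,c=cap('wrist'); z=np.load('wrist.npz'); w=worldw(z['d'],z['K'],z['R'],z['t']); L=((w-s['tool_pos'])@M)*1000
k=(abs(L[...,1])<25)&(abs(L[...,2]-float(sys.argv[1]))<15)&(abs(L[...,0])<60); P=L[k]; zt=np.median(P[:,2]); P=P[abs(P[:,2]-zt)<3]; print(len(P),np.percentile(P,[1,50,99],axis=0).round(1).tolist(),cv2.minAreaRect(P[:,:2].astype(np.float32)))
if len(sys.argv)>2: cv2.imwrite(sys.argv[2],im[...,::-1])
E
python3 t.py 40 pics/w5.png
```

```text
t 14.15 p [ 556.6 -230.3  168.5] z [-0.491 -0.066 -0.869] y [ 0.861  0.114 -0.495] F [-0.5  0.1  0.9] w 85.1 q [-0.31  0.49  1.51 -0.21  1.62 -0.4 ]
935 [[-27.7, 3.8, 49.5], [1.6, 7.7, 50.9], [26.1, 12.2, 52.4]] ((-1.0580062866210938, 8.036185264587402), (8.565255165100098, 55.0366325378418), 89.95892333984375)
```

View pics/w5.png

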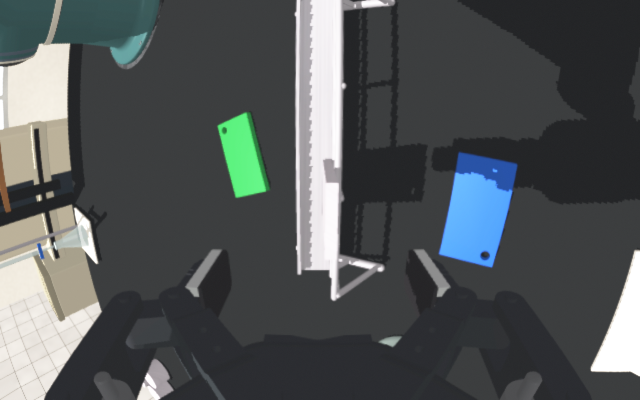

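plate8 is at (332,220), 8.5 mm thick, offset 8 mm across the jaws with its top 51 mm ahead. I'll correct for that, advance and grip.

{"api": "move_arm", "payload": {
  "deltas": [
    [[0, 0, 0], [0.07, 0.01, -0.04], -1],
    [[0, 0, 0], [-0.08, -0.01, -0.3], -1],
    [[0, 0, 0], [-0.22, -0.03, -0.55], -1],
    [[0, 0, 0], [-0.36, -0.048, -0.785], -1],
    [[0, 0, 0], [-0.36, -0.048, -0.785], -1],
    [[0, 0, 0], [-0.36, -0.048, -0.785], 1],
    [[0, 0, 0], [-0.36, -0.048, -0.785], 1],
    [[0, 0, 0], [-0.36, -0.048, -0.785], 1],
    [[0, 0, 0], [-0.36, -0.048, -0.785], 1],
    [[0, 0, 0], [-0.36, -0.048, -0.785], 1],
    [[0, 0, 0], [-0.36, -0.048, -0.785], 1],
    [[0, 0, 0], [-0.36, -0.048, -0.785], 1],
    [[0, 0, 0], [-0.36, -0.048, -0.785], 1]
  ],
  "grip_force": 70
}}

```text
time: 15.82
tool_pos: [0.5207, -0.2355, 0.0873]
tcp_rot: [-1.809, -2.064, 0.551]
wrist_force: [0.4, 0.3, 4.3]
width: 0.082
```

{"api": "move_arm", "payload": {
  "deltas": [
    [[0, 0, 0], [0.16, 0.02, 0.28], 1],
    [[0, 0, 0], [0.33, 0.044, 0.58], 1],
    [[0, 0, 0], [0.5, 0.066, 0.87], 1],
    [[0, 0, 0], [0.5, 0.066, 0.87], 1]
  ]
}}

```text
time: 16.32
tool_pos: [0.5725, -0.2291, 0.1752]
tcp_rot: [-1.812, -2.067, 0.549]
wrist_force: [1.1, -0.4, -1.2]
width: 0.084
```

{"api": "move_arm", "payload": {
  "deltas": [
    [[0.011, -0.083, 0], [0, 0.2, 0.2], 1],
    [[0.022, -0.165, 0], [0, 0.4, 0.3], 1],
    [[0.033, -0.25, 0], [0, 0.7, 0.3], 1],
    [[0.044, -0.33, 0], [0, 1, 0.3], 1],
    [[0.044, -0.33, 0], [0, 1, 0.3], 1]
  ]
}}

```text
time: 16.95
tool_pos: [0.5656, -0.1269, 0.2007]
tcp_rot: [-2.066, -2.359, 0.001]
wrist_force: [-0.3, -0.6, -1.4]
width: 0.082
```

{"api": "move_arm", "payload": {
  "deltas": [
    [[0, 0, 0.105], [-0.1, 0.25, 0], 1],
    [[0, 0, 0.21], [-0.2, 0.5, 0], 1],
    [[0, 0, 0.315], [-0.4, 0.75, 0], 1],
    [[0, 0, 0.42], [-0.5, 1, 0], 1],
    [[0, 0, 0.42], [-0.5, 1, 0], 1]
  ]
}}

```text
time: 17.58
tool_pos: [0.5191, -0.0282, 0.2021]
tcp_rot: [-1.19, -2.903, 0.001]
wrist_force: [-0.0, -0.3, -2.4]
width: 0.081
```

{"api": "move_arm", "payload": {
  "deltas": [
    [[0, 0, 0.105], [-0.1, 0.25, 0], 1],
    [[0, 0, 0.21], [-0.2, 0.5, 0], 1],
    [[0, 0, 0.315], [-0.4, 0.75, -0.2], 1],
    [[0, 0, 0.427], [-0.55, 1, -0.4], 1],
    [[0, 0, 0.427], [-0.55, 1, -0.4], 1],
    [[0, 0, 0.427], [-0.55, 1, -0.4], 1]
  ]
}}

```text
time: 18.32
tool_pos: [0.4663, 0.0703, 0.1637]
tcp_rot: [-0.175, -3.135, 0.001]
wrist_force: [-0.4, -0.1, -0.8]
width: 0.082
```

```bash
python3 - <<'E'
from h import *
im,d,c=cap('wrist'); cv2.imwrite('pics/w6.png',im[...,::-1])
E
python3 m.py; python3 - <<'E'
from h import *
s,M=show(); z=np.load('wrist.npz'); w=worldw(z['d'],z['K'],z['R'],z['t']); L=((w-s['tool_pos'])@M)*1000
k=(abs(L[...,1])<7)&(L[...,2]>-25)&(L[...,2]<75)&(abs(L[...,0]-28)<5); P=L[k]; print(np.percentile(P,[1,50,99],axis=0).round(1).tolist())
E
```

```text
t 18.38 p [466.7  70.3 164.2] z [-0. -0. -1.] y [ 0.111  0.994 -0.   ] F [-0.1 -0.2 -0.7] w 6.9 q [ 0.1  -0.07  2.1  -0.    1.12 -1.36]
plate 364 [[27.2, -3.9, 1.0], [27.7, 0.1, 25.2], [28.3, 3.6, 61.3]]
top z 49.810957132585905
gaps [-130, -129, -128, -127, -126, -125, -124, -123, -122, -121, -120, -119, -118, -117, -116, -115, -114, -113, -112, -111, -110, -109, -108, -107, -106, -105, -104, -103, -102, -101, -100, -99, -98, -97, -96, -95, -94, -93, -92, -91, -90, -89, -88, -87, -86, -85, -84, -83, -82, -81, -80, -79, -78, -77, -76, -75, -74, -73, -72, -71, -70, -69, -68, -67, -66, -65, -64, -63, -62, -61, -60, -59, -58, -57, -56, -55, -54, -53, -52, -51, -50, -49, -48, -47, -46, -45, -44, -43, -42, -41, -40, -39, -38, -37, -36, -35, -34, -33, -32, -31, -30, -29, -28, -27, -26, -25, -24, -23, -22, -21, -20, -19, -18, -17, -16, -15, -14, -13, -12, -11, -10, -9, -8, -7, -6, -5, 22, 23, 24, 25, 26, 27, 28, 29, 30, 76, 77, 78, 79, 80, 81, 82, 83, 84, 85, 86, 87, 88]
block in tool ((6.967311859130859, 113.1389389038086), (234.1045684814453, 65.04230499267578), 89.87662506103516)
x ext [-24.31781697  38.78270837]
p20 ((3.5146665573120117, 51.45366668701172), (23.03438949584961, 24.11774444580078), 89.44627380371094) 0.2640184218188195
t 18.38 p [466.7  70.3 164.2] z [-0. -0. -1.] y [ 0.111  0.994 -0.   ] F [-0.1 -0.2 -0.7] w 6.9 q [ 0.1  -0.07  2.1  -0.    1.12 -1.36]
[[27.2, -4.1, -24.1], [27.7, -0.3, 3.1], [28.2, 3.7, 61.2]]
```

View pics/w6.png

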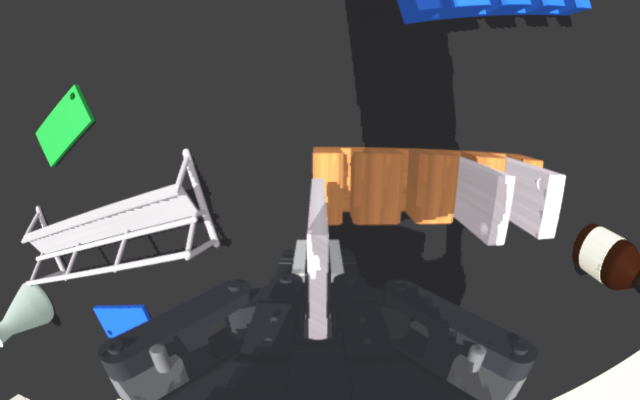

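plate8 is held upright at (318,250), with the 10 slot just right of it at (345,185). plate16 and plate20 are standing in the block. Aligning over slot10.

{"api": "move_arm", "payload": {
  "deltas": [
    [[0, 0, 0], [-0.01, 0.15, 0], 1],
    [[0, 0, 0], [-0.033, 0.275, -0.1], 1],
    [[0, 0, 0], [-0.033, 0.275, -0.3], 1],
    [[0, 0, 0], [-0.033, 0.275, -0.4], 1],
    [[0, 0, 0], [-0.033, 0.275, -0.4], 1],
    [[0, 0, 0], [-0.033, 0.275, -0.4], 1]
  ]
}}

```text
time: 19.12
tool_pos: [0.4625, 0.0988, 0.1242]
tcp_rot: [-0.17, -3.136, -0.001]
wrist_force: [0.4, 0.4, -1.4]
width: 0.083
```

```bash
python3 - <<'E'
from h import *
cap('wrist')
E
python3 m.py | cut -c1-150;  python3 - <<'E'
from h import *
s,M=show(); z=np.load('wrist.npz'); w=worldw(z['d'],z['K'],z['R'],z['t']); L=((w-s['tool_pos'])@M)*1000
k=(abs(L[...,1])<7)&(L[...,2]>-25)&(L[...,2]<55)&(abs(L[...,0]-28)<5); P=L[k]; print(np.percentile(P,[1,50,99],axis=0).round(1).tolist())
T=(abs(w[...,2]-.049)<.004)&(abs(L[...,0]-2)<40)&(abs(L[...,1])<120); h,e=np.histogram(L[T][:,1],np.arange(-40,80,.5)); print(e[:-1][h<5].tolist())
E
```

```text
t 19.18 p [462.7  98.8 124.5] z [-0.     0.001 -1.   ] y [0.108 0.994 0.001] F [-0.1  0.2 -1. ] w 7.2 q [ 0.16 -0.03  2.13  0.    1.03 -1.31]
plate 1876 [[-22.0, -13.7, 3.2], [16.1, 1.4, 74.9], [32.1, 13.9, 85.8]]
top z 49.590771092925685
gaps [-130, -129, -128, -127, -126, -125, -124, -123, -122, -121, -120, -119, -118, -117, -116, -115, -114, -113, -112, -111, -110, -109, -108, -107, 
block in tool ((-0.16602325439453125, 85.19319152832031), (235.69007873535156, 65.34733581542969), 89.94808959960938)
x ext [-31.31085012  32.05399959]
p20 ((-0.6529388427734375, 80.00816345214844), (80.0028305053711, 55.957977294921875), 89.96263122558594) 0.22356963881367686
t 19.18 p [462.7  98.8 124.5] z [-0.     0.001 -1.   ] y [0.108 0.994 0.001] F [-0.1  0.2 -1. ] w 7.2 q [ 0.16 -0.03  2.13  0.    1.03 -1.31]
[[27.2, -4.1, -24.6], [27.7, -0.3, 0.5], [28.3, 3.8, 53.3]]
[-40.0, -39.5, -39.0, -38.5, -38.0, -37.5, -37.0, -36.5, -36.0, -35.5, -35.0, -34.5, -34.0, -33.5, -7.0, -6.5, -6.0, -5.5, -5.0, -4.5, -4.0, -3.5, -3.0, -2.5, -2.0, -1.5, -1.0, -0.5, 0.0, 0.5, 1.0, 1.5, 2.0, 2.5, 3.0, 4.0, 5.5, 48.0, 48.5, 49.0, 49.5, 50.0, 50.5, 51.0, 51.5, 52.0, 52.5, 53.0, 53.5, 54.0, 54.5, 55.0, 55.5, 56.0, 56.5, 57.0, 57.5, 58.0, 58.5, 59.0, 59.5, 60.0, 60.5]
```

{"api": "move_arm", "payload": {
  "deltas": [
    [[0, 0, 0], [0, -0.011, 0], 1],
    [[0, 0, 0], [0, -0.011, -0.06], 1],
    [[0, 0, 0], [0, -0.011, -0.11], 1],
    [[0, 0, 0], [0, -0.011, -0.16], 1],
    [[0, 0, 0], [0, -0.011, -0.21], 1],
    [[0, 0, 0], [0, -0.011, -0.25], 1],
    [[0, 0, 0], [0, -0.011, -0.25], 1]
  ]
}}

```text
time: 20.05
tool_pos: [0.4617, 0.0975, 0.0983]
tcp_rot: [-0.17, -3.135, -0.0]
wrist_force: [0.2, 0.0, -1.8]
width: 0.082
```

{"api": "move_arm", "payload": {
  "deltas": [
    [[0, 0, 0], [0, 0, -0.04], 1],
    [[0, 0, 0], [0, 0, -0.08], 1],
    [[0, 0, 0], [0, 0, -0.12], 1],
    [[0, 0, 0], [0, 0, -0.16], 1],
    [[0, 0, 0], [0, 0, -0.19], 1],
    [[0, 0, 0], [0, 0, -0.21], 1],
    [[0, 0, 0], [0, 0, -0.21], 1]
  ]
}}

```text
time: 20.92
tool_pos: [0.462, 0.0976, 0.0776]
tcp_rot: [-0.17, -3.135, -0.0]
wrist_force: [-0.2, 0.8, -1.5]
width: 0.083
```

{"api": "move_arm", "payload": {
  "deltas": [
    [[0, 0, 0], [0, 0, -0.01], 1],
    [[0, 0, 0], [0, 0, -0.02], 1],
    [[0, 0, 0], [0, 0, -0.02], 1]
  ]
}}

```text
time: 21.3
tool_pos: [0.462, 0.0976, 0.0757]
tcp_rot: [-0.17, -3.135, -0.0]
wrist_force: [0.3, -0.6, -1.6]
width: 0.083
```

{"api": "move_arm", "payload": {
  "deltas": [
    [[0, 0, 0], [0, 0, -0.01], 1],
    [[0, 0, 0], [0, 0, -0.02], 1],
    [[0, 0, 0], [0, 0, -0.02], 1]
  ]
}}

```text
time: 21.68
tool_pos: [0.4621, 0.0976, 0.0739]
tcp_rot: [-0.17, -3.136, -0.0]
wrist_force: [-0.8, 0.3, -1.3]
width: 0.084
```

{"api": "move_arm", "payload": {
  "deltas": [
    [[0, 0, 0], [0, 0, -0.01], 1],
    [[0, 0, 0], [0, 0, -0.015], 1],
    [[0, 0, 0], [0, 0, -0.015], 1]
  ]
}}

```text
time: 22.05
tool_pos: [0.4623, 0.0977, 0.0738]
tcp_rot: [-0.17, -3.136, -0.0]
wrist_force: [-3.8, -1.0, 9.6]
width: 0.085
```

Contact with the floor at 9.6 N. Opening narrowly and retreating.

{"api": "move_arm", "payload": {
  "deltas": [
    [[0, 0, 0], [0, 0, 0.01], 0.6],
    [[0, 0, 0], [0, 0, 0.01], 0.3],
    [[0, 0, 0], [0, 0, 0.01], 0.3],
    [[0, 0, 0], [0, 0, 0.01], 0.3]
  ]
}}

```text
time: 22.55
tool_pos: [0.462, 0.0976, 0.0731]
tcp_rot: [-0.17, -3.135, -0.0]
wrist_force: [0.2, -0.6, 0.5]
width: 0.35
```

{"api": "move_arm", "payload": {
  "deltas": [
    [[0, 0, 0], [0, 0, 0.2], 0.3],
    [[0, 0, 0], [0, 0, 0.5], 0.3],
    [[0, 0, 0], [0, 0, 1], 0.3],
    [[0, 0, 0], [0, 0, 1], 0.3],
    [[0, 0, 0], [0, 0, 1], 0.3]
  ]
}}

```text
time: 23.18
tool_pos: [0.4619, 0.0976, 0.1731]
tcp_rot: [-0.17, -3.135, -0.0]
wrist_force: [-0.4, 0.1, 0.3]
width: 0.348
```

```bash
python3 c.py pics/w7.png
```

```text
t 23.18 p [461.9  97.6 173.1] z [-0.001  0.    -1.   ] y [0.108 0.994 0.   ] F [-0.4  0.1  0.3] w 29.6 q [ 0.15 -0.08  2.09  0.    1.13 -1.31]
22 1394 ztop 110.0 [106.8 111.5] x [-32.2  22.2] y [72.5 93.4]
18 1444 ztop 110.1 [107.1 111.5] x [-29.8  25. ] y [19.8 36.2]
10 855 ztop 110.5 [109.5 111.6] x [-30.5  23.8] y [-88.3 -80.5]
blk ((-3.1572265625, 2.2499465942382812), (64.53152465820312, 235.6553955078125), 0.4021647870540619) 48.439356942802604
```

View pics/w7.png

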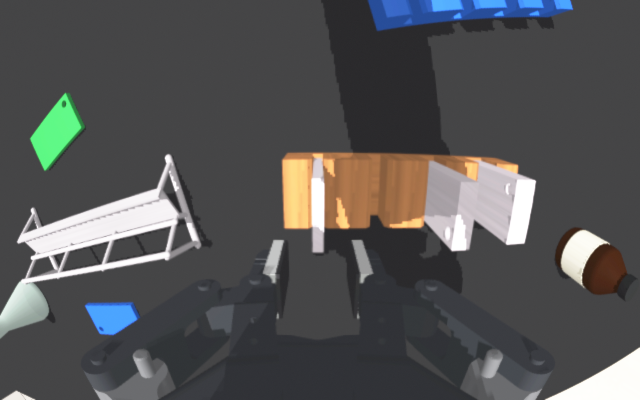

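The three plate tops agree at 110.0, 110.1 and 110.5 mm. plate8 is in the 10 slot at (318,205), centred to about 1 mm, and the 14 slot is empty. The robot is touching nothing.

```bash
python3 -c "
from h import *
print(order.finish_job())"
```

```text
the job is handed in; nothing more can be done
None
```

Both gauges are back in the block, and I handed the job in at about 23 s of robot time. I drew each one out of the drainer lengthwise, turned it upright and lowered it until it touched the slot floor, at about 16 N for plate16 and 10 N for plate8. plate16 is in the 18 mm slot and plate8 in the 10 mm slot.

- **Seating:** in the last wrist view the three plate tops stand within 0.5 mm of each other (110.0, 110.1 and 110.5 mm for plate20, plate16 and plate8).
- **Centring:** both plates are within about 1 mm of the middle along their slots. They stand upright, and the 14 mm slot is empty.
- **Bystanders:** plate20 looked unmoved. The bottle, and the part of the flask in view, were also where they started. The mortar was out of the last view, but the arm never went near it.
- **Disagreements:** the slot positions I measured varied by 1–2 mm between views. The TCP height at floor contact also differed by about 3 mm between the two plates. That fits the calibration tolerance and the slightly different grip heights. No checks failed.

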